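# Drive a register pin into a printing block with one turn of a cam press

### The arm

A 7-joint arm with a two-finger parallel gripper is mounted at the origin on the work surface; the furniture and walls round the work are solid. World frame = base frame: x ahead of the robot, y to its left, z up, the work surface at z = 0. Lengths are in m, angles in rad, forces in N, time in s.
With the tool pointing down it reaches from about 0.425 to 0.875 m from the base axis. Payload 4.7 kg.
Tool frame: the origin (TCP) lies midway between the tips of the shut fingers; the grasp point (between the pads) lies 19 mm behind it; z points along the fingers, y is the line along which they close (so a half turn about z gives the same grasp; the last joint's range is limited). The gripper opens to 87 mm and grips with 3 to 60 N. Pads are 19 mm wide; open, the fingers measure 117 mm over their backs; the gripper's body (75 mm by 190 mm) begins 51 mm behind the grasp point.
Start: joints at [1.222, 0.321, -0.07, 1.45, 0.023, 1.371, -0.057], TCP at [0.231, -0.608, 0.223] pointing down, gripper open.
Joint ranges: [-2.86, 2.86], [-0.3, 2.09], [-1.38, 1.24], [0.06, 2.45], [-1.56, 4.7], [0.09, 2.05], [-2.69, 2.69]. Speed limits (rad/s): [2.57, 2.57, 3.14, 3.14, 3.14, 3.14, 3.14].

### API

Orientations are given as a rotation vector (axis times angle).
In Python, from bench import ctrl gives the robot as it stands. The module is installed in compiled form; this text tells all that it offers.
- The arm moves only by the shell command python3 -m handwheel 'ROWS' [FORCE]. ROWS is JSON, a list of rows, each a list of 7 numbers: the finger opening in m, from 0 to 0.087, then the shift along the tool's x, y, z in m, then the turn, a rotation vector about the tool's x, y, z in degrees. A call has 1 to 12 rows; each row shifts and turns the commanded pose from where the row before left it, along the tool's axes as they then stand; what a row does not reach is not made up. A row lasts 1/8 s, in which the tool goes at most 62.5 mm and 10.7 degrees, less where a joint would pass 70% of its speed; a pose out of reach is approached as far as the arm can. A call is refused whole if a number of a shift passes 0.0625 or a number of a turn 10.7, either way. A call with a gripper value outside its range is refused whole. The fingers move at their own pace and stop on an object; FORCE is the grip in N (left out, the last holds). Time passes only in rows, so rows that do not move let the fingers close. It gives the time, the measured TCP pose, the force, the opening and the grip force at its end, in the units of the state.
- ctrl.get_state(): the state, without advancing time (a new reading comes with each control period).
- ctrl.get_image(name): name is "scene" or "top"; returns (picture, depth): 400x640x3 uint8, blue, green, red; 400x640 float32, m along the optical axis (not along the pixel's ray), 0 where there is no reading.
- ctrl.camera_info(name): a dict with "intrinsics" (3x3 intrinsics, pixels), "D" ([k1, k2, p1, p2, k3] as OpenCV has them; the pictures are not rectified), "R" (3x3) and "t" (3): a world point X has camera coordinates R X + t. Camera axes: x right, y down, z forward; pixel columns grow to the right and rows downward; lengths in m; the calibration is good to about 2 mm. A picture is of the moment at which its call begins. camera_info takes no time and is no camera call.
- ctrl.close_job(): hands the job in; it is judged then, once.
The state is a dict: "time": time; "joint_positions": joint angles; "qd": joint speeds; "joint_torque": joint torques, N m; "position": TCP position; "tool_rot": TCP orientation; "ft_force": force on the tool from outside, world axes, zero at the start; "torque": the same for the moment, N m; "grip_width": opening from 0.0 (shut) to 1.0 (fully open); "grip_force": force on a finger pad.
Only numpy, scipy, OpenCV 4.12 (cv2) and the standard library are available. Lean on these libraries where they do the work, as an engineer would, in place of code of your own. Each camera call takes 0.05 s, during which the arm holds its last target. There are 200 camera calls.

### The job

Put the printing block with the blue feet and the brass register pin into the nest of the green bench press, standing on its feet with the pin towards the ram, and let go of it. Then press the pin home with one single stroke of the press: push the sprung handwheel down gently while turning it clockwise until you feel its hidden clutch dog drop into the slot of the drive plate, never forcing the dog against the plate, turn on with the wheel held down until the camshaft has made exactly one revolution and the ram is fully back, and let the wheel spring up. Leave the block in the nest and everything else where it is.

Things in the scene. Friction and masses are not known exactly. Their poses are not given: they have to be found in the camera images.
- print_block_a: carved wooden printing block, blue feet, 0.13 to 0.21 kg; origin: centre of underside. Base 50 (x) x 62 (y) mm, 8 to 28 mm up; round grip on its z axis, 28 mm across, 28 to 68 mm up: lift by that. A brass register pin sticks out of the middle of its -x side, 18 mm up: head 11 mm wide, 4 mm thick, shank 6 mm; its end is 39 to 42 mm from the origin at first
- pin (a joint): how far the register pin is pressed into the block, m: 0 to 0.003 at the start, about 0.0118 when home (head against the brass bush on the block's side). A tight push fit of about 12 N; stays where it is pushed
- pin_head (a point): centre of the outer face of the pin's head; moves with pin and block
- nest_seat (a point): centre of the nest's cork floor, 12 mm above the table; axes of the press: y the way the ram pushes, z up. The nest is an open-topped fence, inside 65 (x) x 53 (y) mm, walls 18 mm high with flared lips to 24 mm; the block's base fits with 1.5 mm all round. A 24 mm gap in its -y wall admits pin and ram: block +x must point along this y, block origin at this point
- ram_tip (a point): middle of the ram's front face, 30 mm above the table; fully back it is 49 mm from the nest's middle, towards -y. One camshaft turn sends it 20 mm forward (at half a turn) and fully back
- wheel_axis (a point): on the upright axis of the press's handwheel, 115 mm above the table, 165 mm from the nest's middle towards its -y; fixed to the press, axes as the nest's
- handwheel: level green handwheel, 160 mm across, on top of the press; origin on its axis in its top face, 115 mm above the table when up; z up, crank knob towards its +x. Turn clockwise seen from above (white arrow; yaw falls). Up, it idles. A clutch dog, a round-nosed 8 mm pin at 40 mm radius, hangs hidden under it; its angle from the knob is unknown and differs each time
- knob_grip (a point): on the axis of the black crank knob, 56 mm from the wheel's axis, 26 mm above the wheel's top face; moves with the wheel. Knob 23 to 25 mm across, 3 to 46 mm above that face; it revolves freely on its own upright axis, so the gripper need not turn. At the start within 0.5 rad of the wheel axis's +x side (towards the robot)
- wheel_slide (a joint): how far the wheel is pressed down, m: 0 up, 0.016 lowest. Its spring takes about 5 N on the knob to start, 6.5 N at 0.004, 11 N at 0.016, and lifts it when let go. Off the slot the dog lands on the drive plate at 0.004 and pushing on only forces dog and plate; over the slot the wheel goes on to 0.016 and from about 0.008 it drives the plate
- camshaft (a joint): turn of camshaft and drive plate, rad: 0 at the start (ram back), grows as the engaged wheel turns clockwise; 3.14 ram forward, 6.283 one revolution, ram back again; then the next stroke would begin. Cannot go below 0. Friction 0.22 N m (4 N at the knob, up to 4 N more while the pin goes in); stays where it is left
- drive_plate: steel ring on the camshaft, hidden under the wheel, top 85 mm above the table, with one slot for the dog, about 9 mm longer than the dog: an engaged wheel has about 0.24 rad of play. The slot lies 0.3 to 2.8 rad of clockwise wheel turn ahead at the start. While not dropped in, the dog must not press on the plate with more than 25 N
- print_block_b: a second carved wooden printing block like the first, 50 x 62 x 68 mm, without a pin; a bystander, origin at the centre of its underside
- tape_1: a roll of masking tape lying flat, 98 mm across, 25 mm high; a bystander, origin at the centre of its underside
- mordant_brush: a flat brush with a wooden handle, 194 mm long, 14 mm high; a bystander, origin at the centre of its underside
- pot_1: a small round white and blue pot with a lid, 69 mm across, 41 mm high; a bystander, origin at the centre of its underside

How it is judged:
By the outcome, as a careful person would: the job done as asked, in the order asked, and still so for the second after the job is handed in, with the robot touching nothing.
It also fails if it takes over 72 s, if anything falls off the work surface, if the arm or the gripper's body presses on something with over 40 N, if the wrist force passes 120 N, or if a joint passes its speed limit or range.

## Working session

There is one attempt and no reset: what is moved stays moved. The work goes in short steps, Python scripts to look and compute and a shell command to move; the robot and the scene stay as the last step left them, time stands still between calls to the robot, and variables do not carry over. Pictures are saved under pics/ and viewed, at most 10 in all, crops included, and the job is handed in when it is done.

```bash
mkdir -p pics; cat > h.py <<'E'
import numpy as np, cv2
from bench import ctrl
from scipy.spatial.transform import Rotation as R
def grab(n):
    im,d=ctrl.get_image(n); return im,d,ctrl.camera_info(n)
def ray(c,uv,z):
    p=cv2.undistortPoints(np.array([[uv]],float),np.array(c["intrinsics"]),np.array(c["D"]))[0,0]
    Rm=np.array(c["R"]);t=np.array(c["t"]);o=-Rm.T@t;d=Rm.T@np.array([p[0],p[1],1.])
    return o+d*(z-o[2])/d[2]
def cloud(d,c):
    h,w=d.shape;g=np.stack(np.meshgrid(np.arange(w),np.arange(h)),-1).reshape(-1,1,2).astype(float)
    p=cv2.undistortPoints(g,np.array(c["intrinsics"]),np.array(c["D"]))[:,0]
    P=np.c_[p,np.ones(len(p))]*d.reshape(-1,1)
    return ((P-np.array(c["t"]))@np.array(c["R"])).reshape(h,w,3)
def proj(c,X):
    return cv2.projectPoints(np.array(X,float).reshape(-1,1,3),cv2.Rodrigues(np.array(c["R"]))[0],np.array(c["t"],float),np.array(c["intrinsics"]),np.array(c["D"]))[0][:,0]
E
python3 - <<'E'
from h import *
for n in("top","scene"):
    im,d,c=grab(n);cv2.imwrite(f"pics/{n}0.png",im);np.savez(f"{n}0.npz",im=im,d=d)
    print(n,-np.array(c["R"]).T@np.array(c["t"]),c["D"],np.array(c["intrinsics"]).tolist(),np.round(c["R"],2).tolist())
s=ctrl.get_state();print({k:np.round(v,4).tolist() for k,v in s.items()})
print(np.round(R.from_rotvec(s["tool_rot"]).as_matrix(),3))
E
```

```text
top [0.4156313  0.02601242 1.39313041] [-0.00083553  0.          0.          0.          0.        ] [[415.08802866571693, 0.0, 327.37454649578854], [0.0, 415.08802866571693, 198.0437058773723], [0.0, 0.0, 1.0]] [[0.02, -1.0, 0.02], [-1.0, -0.03, -0.08], [0.08, -0.02, -1.0]]
scene [ 1.09672062 -0.04132326  1.0585841 ] [-0.02251711  0.          0.          0.          0.        ] [[374.47107353208986, 0.0, 323.60220156879444], [0.0, 374.47107353208986, 207.85611758642935], [0.0, 0.0, 1.0]] [[0.09, 1.0, 0.01], [0.86, -0.07, -0.51], [-0.51, 0.05, -0.86]]
{'time': 0.1, 'joint_positions': [1.2221, 0.3217, -0.0701, 1.4516, 0.0226, 1.3708, -0.0569], 'qd': [0.0005, -0.0023, -0.0032, -0.0022, 0.001, 0.0009, 0.0021], 'joint_torque': [0.0, -49.2572, -0.4055, -31.3399, -0.0639, 0.0395, 0.0], 'position': [0.2305, -0.6072, 0.2216], 'tool_rot': [-3.0884, -0.5665, 0.0006], 'ft_force': [0.0341, 1.224, 0.6372], 'torque': [-0.02, -0.0609, -0.0058], 'grip_force': 0.0, 'grip_width': 0.9994}
[[ 0.935  0.355 -0.001]
 [ 0.355 -0.935  0.002]
 [-0.    -0.002 -1.   ]]
```

View pics/top0.png

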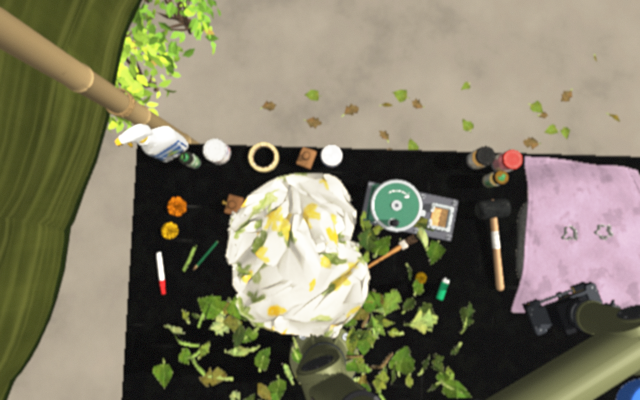

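View pics/scene0.png

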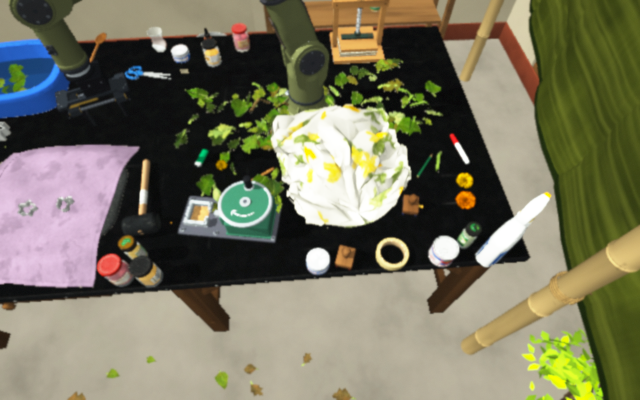

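The top view shows the press (wheel about (397,205), nest about (440,215)), and two blocks at (235,203) and (305,157). A large cloth pile lies between them. The next step is enlarged crops.

```bash
python3 - <<'E'
from h import *
T=np.load("top0.npz");S=np.load("scene0.npz")
t,s=T["im"],S["im"]
def cr(im,x,y,w,h,k): return cv2.resize(im[y:y+h,x:x+w],None,fx=k,fy=k,interpolation=cv2.INTER_CUBIC)
A=np.hstack([cr(t,355,170,110,75,3.6364)[:272,:400],cr(s,170,170,125,85,3.2)[:272,:400]])
B=np.hstack([cr(t,220,187,32,32,6.25),cr(t,290,142,32,32,6.25),cr(s,396,188,32,32,6.25),cr(s,330,240,32,32,6.25)])
cv2.imwrite("pics/crops.png",np.vstack([A,B]))
for n,z in(("top",T),("scene",S)):
    C=cloud(z["d"],ctrl.camera_info(n));np.save(n+"C.npy",C)
    pts={"top":[(235,203),(305,157),(397,205),(440,215),(300,250),(320,190),(240,240),(350,200),(263,146)],"scene":[(411,205),(346,255),(245,205),(198,212),(248,183),(340,160),(400,170)]}[n]
    for u,v in pts: print(n,(u,v),C[v,u].round(3))
C=np.load("topC.npy");X=C.reshape(-1,3);Z=X[(abs(X[:,0]-.42)<.3)&(X[:,1]>0)&(X[:,1]<.45)]
m=(C[...,2]>.05)
for v in range(165,345,15):print(v,[int(1000*C[v,u,2]) for u in range(215,385,10)])
E
```

```text
top (235, 203) [0.493 0.296 0.059]
top (305, 157) [0.647 0.076 0.066]
top (397, 205) [ 0.496 -0.214  0.121]
top (440, 215) [ 0.473 -0.381  0.004]
top (300, 250) [0.358 0.076 0.241]
top (320, 190) [0.538 0.025 0.103]
top (240, 240) [0.377 0.266 0.108]
top (350, 200) [ 0.517 -0.078 -0.007]
top (263, 146) [0.69  0.22  0.012]
scene (411, 205) [0.499 0.306 0.031]
scene (346, 255) [0.666 0.073 0.058]
scene (245, 205) [ 0.511 -0.21   0.121]
scene (198, 212) [ 0.456 -0.382  0.009]
scene (248, 183) [ 0.453 -0.198  0.148]
scene (340, 160) [0.428 0.075 0.197]
scene (400, 170) [0.409 0.273 0.103]
165 [0, -2, -2, -2, 25, -8, 19, 1, 4, 26, 0, 4, 31, 0, 0, 1, 0]
180 [-1, -4, 0, -2, 0, 0, 90, 81, 76, 80, 86, 104, 115, 6, 0, -6, 2]
195 [-6, 3, -1, -4, 107, 95, 77, 60, 168, 141, 89, 104, 113, 107, 0, 0, 115]
210 [0, 26, 24, 120, 95, 87, 178, 178, 200, 190, 198, 152, 98, 104, -7, 12, 117]
225 [-1, -2, 121, 89, 97, 191, 207, 203, 225, 196, 219, 202, 158, 77, 0, 11, 6]
240 [1, 0, 116, 101, 176, 190, 197, 199, 238, 233, 206, 218, 202, 128, 0, 13, 19]
255 [-3, -2, 96, 93, 177, 193, 195, 200, 217, 242, 221, 186, 174, 169, 175, 18, 18]
270 [2, 0, 97, 99, 116, 161, 172, 201, 211, 218, 225, 183, 194, 189, 178, 180, 2]
285 [4, 0, 108, 100, 137, 154, 177, 187, 167, 210, 173, 181, 158, 163, 167, 180, -4]
300 [29, -6, 36, 120, 152, 163, 157, 160, 169, 174, 158, 160, 144, 153, 164, 125, 24]
315 [32, 24, 31, 118, 112, 127, 149, 131, 150, 144, 134, 128, 130, 100, 19, 18, 1]
330 [18, 19, 24, 0, 26, -3, 103, 89, 62, 55, 45, 10, 26, 0, 0, -1, 21]
```

View pics/crops.png

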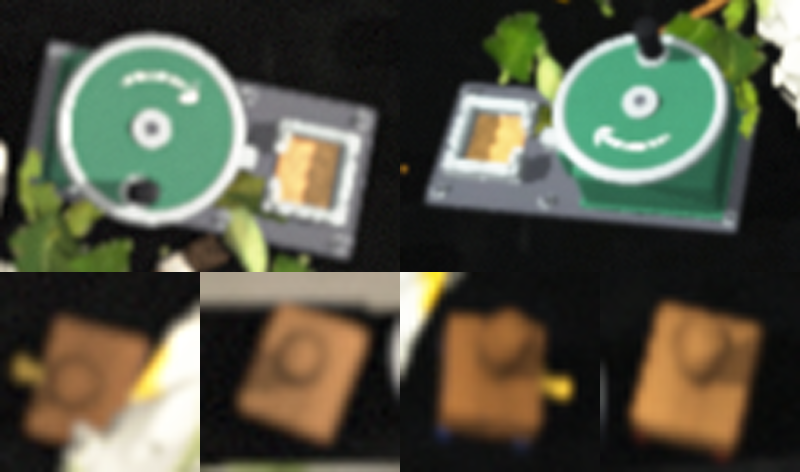

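The blue-footed block A with the pin is the left one, at about (235,203) in the top view. Its pin points to the left (+y), and cloth lies to its right. The ram side of the press faces +y, so block A needs little turning. Next I measure it precisely.

```bash
cat > meas.py <<'E'
from h import *
def big(m): return max(cv2.findContours(m,cv2.RETR_EXTERNAL,cv2.CHAIN_APPROX_NONE)[0],key=cv2.contourArea)
def pl(c,ct,z): return np.array([ray(c,p,z)[:2] for p in ct.reshape(-1,2)])
def rect(P):
    r=cv2.minAreaRect((P*1000).astype(np.float32));return np.round(r[0],1),np.round(r[1],1),round(r[2],1)
K=4
def roi(im,x,y,w,h): return cv2.resize(im[y:y+h,x:x+w],None,fx=K,fy=K,interpolation=cv2.INTER_CUBIC)
def back(ct,x,y): return (ct.reshape(-1,2)+.5)/K-.5+[x,y]
E
python3 - <<'E'
from meas import *
vis=[]
for n,(W,N,A) in {"top":((360,170,70,70),(420,190,45,55),(220,185,30,36)),"scene":((212,170,70,75),(172,180,50,60),(396,188,36,32))}.items():
    im=np.load(n+"0.npz")["im"];c=ctrl.camera_info(n)
    h=cv2.cvtColor(roi(im,*W),cv2.COLOR_BGR2HSV);m=cv2.inRange(h,(68,90,100),(90,255,255));ct=big(m)
    P=pl(c,back(cv2.convexHull(ct),*W[:2]),.115)
    (q,a,_)=cv2.fitEllipse((P*1000).astype(np.float32));print(n,"wheel",np.round(q,1),np.round(a,1))
    h=cv2.cvtColor(roi(im,*N),cv2.COLOR_BGR2HSV);m2=cv2.inRange(h,(0,0,175),(180,45,255))
    P=pl(c,back(big(m2),*N[:2]),.034);print(n,"fence",rect(P))
    m3=cv2.inRange(h,(8,60,60),(28,255,255));P=pl(c,back(big(m3),*N[:2]),.012);print(n,"cork",rect(P))
    a=roi(im,*A);h=cv2.cvtColor(a,cv2.COLOR_BGR2HSV);m4=cv2.inRange(h,(5,90,60),(17,255,255));P=pl(c,back(big(m4),*A[:2]),.028);print(n,"block",rect(P))
    m5=cv2.inRange(h,(20,140,90),(32,255,255))
    for q in cv2.findContours(m5,0,1)[0]:
        if cv2.contourArea(q)>60: print(n,"pin",rect(pl(c,back(q,*A[:2]),.018)))
    hk=cv2.cvtColor(roi(im,*W),cv2.COLOR_BGR2HSV)
    out=[cv2.resize(cv2.hconcat([roi(im,*r),cv2.cvtColor(mm,8)]),(360,200)) for r,mm in((W,m),(N,m2),(N,m3),(A,m4|m5))]
    vis.append(np.vstack([np.hstack(out[:2]),np.hstack(out[2:])])[:300 if 0 else 400])
    g=cv2.inRange(roi(im,*W),(0,0,0),(45,45,45))
    hull=np.zeros_like(g);cv2.drawContours(hull,[cv2.convexHull(ct)],-1,255,-1)
    for q in cv2.findContours(g,0,1)[0]:
        if cv2.contourArea(q)>150: print(n,"dark",rect(pl(c,back(q,*W[:2]),.161)))
cv2.imwrite("pics/masks.png",cv2.resize(np.vstack(vis),(720,600)))
E
```

```text
top wheel [ 496.4 -212. ] [132.3 133.3]
top fence (array([ 466. , -374.7]), array([76.5, 85.9]), 78.9)
top cork (array([ 467.7, -373.4]), array([56.6, 61.7]), 79.6)
top block (array([489.9, 307.6]), array([55.1, 69.8]), 74.0)
top pin (array([497.4, 341.4]), array([14.5, 12.1]), 64.9)
top pin (array([497.9, 275.4]), array([ 8.1, 28. ]), 64.6)
top dark (array([ 403.4, -197.3]), array([102.1,  26.7]), 83.9)
top dark (array([ 532.3, -198.7]), array([134.9, 211.5]), 1.5)
scene wheel [ 497.2 -212.7] [135.4 136.8]
scene fence (array([ 471.7, -376.2]), array([76.2, 93.2]), 79.8)
scene cork (array([ 460.7, -373.3]), array([56. , 54.6]), 80.4)
scene block (array([490.2, 305.3]), array([55.4, 80.2]), 78.6)
scene pin (array([497.4, 341.1]), array([15.7, 14.3]), 85.3)
scene pin (array([433.3, 288.9]), array([10.9, 26.2]), 79.0)
scene dark (array([ 609.3, -196.4]), array([185.5, 108.2]), 88.3)
scene dark (array([ 441.4, -108.5]), array([12.4, 40.7]), 88.4)
scene dark (array([ 448.9, -229. ]), array([157.3,  75.5]), 85.4)
```

View pics/masks.png

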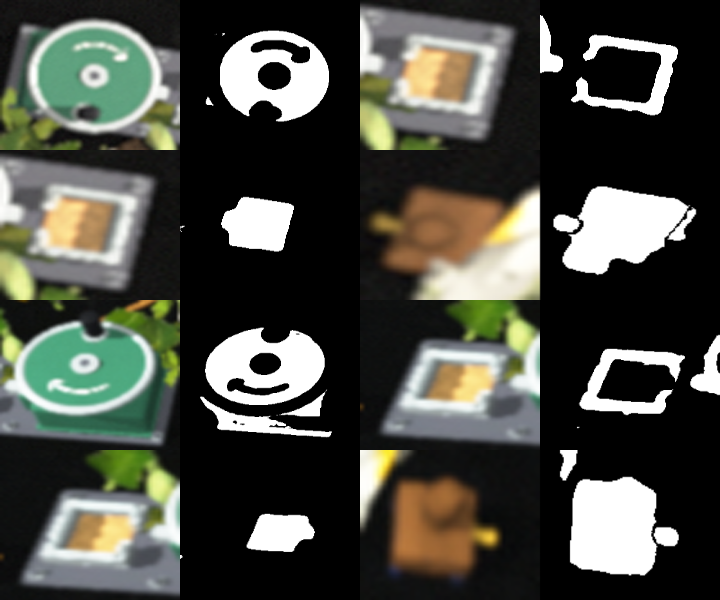

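```bash
cat >> h.py <<'E'
def plan(*tg,rot=0):
    "tool-frame total shifts from the present pose through world waypoints, after tool-z turn rot (deg)"
    s=ctrl.get_state();M=R.from_rotvec(s["tool_rot"]).as_matrix()@R.from_euler("z",rot,degrees=True).as_matrix();p=np.array(s["position"])
    print("at",p.round(4),"F",np.round(s["ft_force"],1),"y-angle",np.degrees(np.arctan2(M[1,1],M[0,1])).round(2),"z",M[:,2].round(4))
    for t in tg:
        d=M.T@(np.array(t)-p);n=int(np.ceil(abs(d).max()/.0625));print(np.round(t,4),"total",d.round(4),"rows",n,"each",(d/n).round(4));p=np.array(t)
E
python3 - <<'E'
from h import *
plan([.2305,-.607,.36],[.60,-.2,.36],[.49,.306,.36],[.49,.306,.12],[.49,.306,.037],rot=-31.2)
T=np.load("topC.npy").reshape(-1,3);S=np.load("sceneC.npy").reshape(-1,3)
a=np.radians(-38);y=np.array([np.cos(a),np.sin(a)]);x=np.array([-y[1],y[0]])
for X in(T,S):
    q=X[:,:2]-[.49,.306];u=q@x;v=q@y;f=(abs(u)<.043)&(abs(v)<.1)&(X[:,2]>.085)
    print(f.sum(),np.round(np.c_[u,v,X[:,2]][f][::3],3).tolist()[:12])
for n in("top","scene"):
    c=ctrl.camera_info(n)
    print(ray(c,{"top":(393.5,221.5),"scene":(248.5,176)}[n],.161).round(4))
E
```

```text
at [ 0.2305 -0.6072  0.2216] F [0.  1.2 0.6] y-angle -38.01 z [-7.0e-04  1.6e-03 -1.0e+00]
[ 0.2305 -0.607   0.36  ] total [ 0.0003 -0.0003 -0.1384] rows 3 each [ 0.0001 -0.0001 -0.0461]
[ 0.6  -0.2   0.36] total [5.482e-01 4.050e-02 4.000e-04] rows 9 each [0.0609 0.0045 0.    ]
[0.49  0.306 0.36 ] total [ 0.3309 -0.3983  0.0009] rows 7 each [ 0.0473 -0.0569  0.0001]
[0.49  0.306 0.12 ] total [-2.0e-04  4.0e-04  2.4e-01] rows 4 each [-0.      0.0001  0.06  ]
[0.49  0.306 0.037] total [-0.0001  0.0001  0.083 ] rows 2 each [-0.      0.0001  0.0415]
109 [[-0.042, 0.097, 0.09], [-0.039, 0.086, 0.091], [-0.039, 0.082, 0.094], [-0.039, 0.078, 0.096], [-0.036, 0.071, 0.098], [-0.033, 0.065, 0.098], [-0.041, 0.071, 0.099], [-0.04, 0.065, 0.11], [-0.035, 0.057, 0.112], [-0.041, 0.062, 0.106], [-0.039, 0.056, 0.11], [-0.036, 0.05, 0.108]]
121 [[-0.043, -0.042, 0.119], [-0.038, -0.017, 0.135], [-0.039, -0.025, 0.12], [-0.04, -0.021, 0.119], [-0.041, -0.017, 0.116], [-0.031, -0.012, 0.131], [-0.035, -0.009, 0.125], [-0.039, -0.019, 0.105], [-0.038, -0.02, 0.1], [-0.039, -0.012, 0.104], [-0.039, -0.004, 0.107], [-0.039, 0.005, 0.112]]
[ 0.4441 -0.1961  0.161 ]
[ 0.4371 -0.1949  0.161 ]
```

```bash
python3 -m handwheel '[[0.087,0,0,-0.046,0,0,-10.4],[0.087,0,0,-0.046,0,0,-10.4],[0.087,0,0,-0.046,0,0,-10.4],[0.087,0.061,0.0045,0,0,0,0],[0.087,0.061,0.0045,0,0,0,0],[0.087,0.061,0.0045,0,0,0,0],[0.087,0.061,0.0045,0,0,0,0],[0.087,0.061,0.0045,0,0,0,0],[0.087,0.061,0.0045,0,0,0,0],[0.087,0.061,0.0045,0,0,0,0],[0.087,0.061,0.0045,0,0,0,0],[0.087,0.061,0.0045,0,0,0,0]]'
python3 -m handwheel '[[0.087,0.047,-0.057,0,0,0,0],[0.087,0.047,-0.057,0,0,0,0],[0.087,0.047,-0.057,0,0,0,0],[0.087,0.047,-0.057,0,0,0,0],[0.087,0.047,-0.057,0,0,0,0],[0.087,0.047,-0.057,0,0,0,0],[0.087,0.047,-0.057,0,0,0,0],[0.087,0,0,0,0,0,0]]'
python3 - <<'E'
from h import *
plan([.4925,.309,.36],[.4925,.309,.043])
E
```

```text
time: 1.6
position: [0.6015, -0.1988, 0.3602]
tool_rot: [2.824, 1.376, -0.001]
ft_force: [0.2, -0.3, -1.0]
grip_width: 0.997
grip_force: 0.0
time: 2.6
position: [0.5028, 0.2337, 0.3606]
tool_rot: [-2.813, -1.392, -0.0]
ft_force: [0.4, -0.7, -0.5]
grip_width: 0.999
grip_force: 0.0
at [0.5028 0.2337 0.3606] F [ 0.4 -0.7 -0.5] y-angle -37.34 z [-0.0011  0.0024 -1.    ]
[0.4925 0.309  0.36  ] total [ 0.0536 -0.0538  0.0008] rows 1 each [ 0.0536 -0.0538  0.0008]
[0.4925 0.309  0.043 ] total [-0.0004  0.0007  0.317 ] rows 6 each [-0.0001  0.0001  0.0528]
```

```bash
python3 -m handwheel '[[0.087,0.027,-0.027,0,0,0,0],[0.087,0.027,-0.027,0,0,0,0],[0.087,0,0,0.05,0,0,0],[0.087,0,0,0.05,0,0,0],[0.087,0,0,0.05,0,0,0],[0.087,0,0,0.05,0,0,0],[0.087,0,0,0.03,0,0,0],[0.087,0,0,0,0,0,0]]'
python3 - <<'E'
from h import *
plan([.4925,.309,.043])
im,d,c=grab("scene")
cv2.imwrite("pics/app.png",cv2.resize(im[130:250,340:500],None,fx=4,fy=4,interpolation=cv2.INTER_CUBIC))
E
```

```text
time: 3.6
position: [0.4955, 0.3006, 0.1277]
tool_rot: [2.824, 1.375, -0.009]
ft_force: [-0.3, 0.1, -0.1]
grip_width: 0.998
grip_force: 0.0
at [0.4955 0.3006 0.1277] F [-0.3  0.1 -0.1] y-angle -38.07 z [-0.0052 -0.003  -1.    ]
[0.4925 0.309  0.043 ] total [ 0.0052 -0.0074  0.0847] rows 2 each [ 0.0026 -0.0037  0.0423]
```

View pics/app.png

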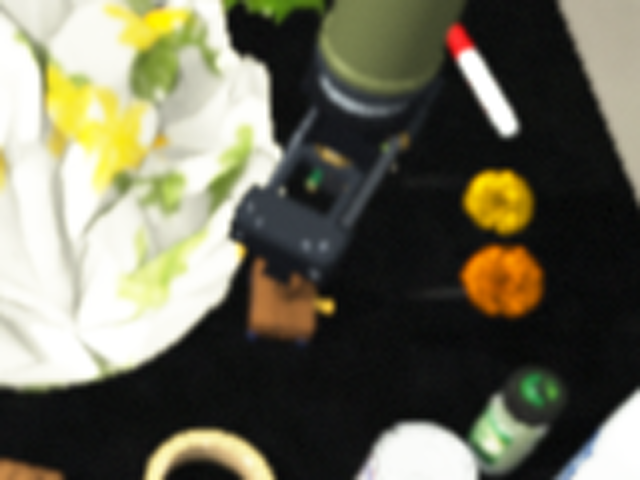

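The gripper stands over the block and its body just clears the cloth edge. I go down in small steps.

```bash
python3 -m handwheel '[[0.087,0.005,-0.0075,0.01,0,0,0],[0.087,0,0,0.02,0,0,0],[0.087,0,0,0.02,0,0,0],[0.087,0,0,0.018,0,0,0],[0.087,0,0,0,0,0,0]]'
python3 - <<'E'
from h import *
plan([.4925,.309,.043])
E
```

```text
time: 4.28
position: [0.4927, 0.3104, 0.0602]
tool_rot: [2.824, 1.377, -0.006]
ft_force: [0.1, -0.1, 1.0]
grip_width: 1.0
grip_force: 0.0
at [0.4927 0.3104 0.0602] F [ 0.1 -0.1  1. ] y-angle -38.01 z [-0.0036 -0.0018 -1.    ]
[0.4925 0.309  0.043 ] total [-0.0011  0.0007  0.0172] rows 1 each [-0.0011  0.0007  0.0172]
```

```bash
python3 -m handwheel '[[0.087,-0.001,0.0005,0.01,0,0,0],[0.087,0,0,0.008,0,0,0],[0.087,0,0,0,0,0,0]]'
python3 -m handwheel '[[0.02,0,0,0,0,0,0],[0.02,0,0,0,0,0,0],[0.02,0,0,0,0,0,0],[0.02,0,0,0,0,0,0],[0.02,0,0,0,0,0,0],[0.02,0,0,0,0,0,0]]' 25
```

```text
time: 4.65
position: [0.4935, 0.31, 0.0439]
tool_rot: [2.824, 1.377, -0.002]
ft_force: [-0.8, 0.1, -0.0]
grip_width: 0.999
grip_force: 0.0
time: 5.4
position: [0.4938, 0.3103, 0.0445]
tool_rot: [2.824, 1.377, 0.0]
ft_force: [0.6, 1.0, -0.5]
grip_width: 0.404
grip_force: 0.0
```

```bash
python3 -m handwheel '[[0.02,0,0,0,0,0,0],[0.02,0,0,0,0,0,0],[0.02,0,0,0,0,0,0],[0.02,0,0,0,0,0,0]]'
python3 -m handwheel '[[0.02,0,0,-0.02,0,0,0],[0.02,0,0,-0.04,0,0,0],[0.02,0,0,-0.06,0,0,0],[0.02,0,0,-0.06,0,0,0],[0.02,0,0,-0.06,0,0,0],[0.02,0,0,-0.06,0,0,0],[0.02,0,0,0,0,0,0]]'
python3 - <<'E'
from h import *
plan([.6,.05,.34],[.51,-.27,.34],[.472,-.365,.2])
E
```

```text
time: 5.9
position: [0.4937, 0.3105, 0.0445]
tool_rot: [-2.824, -1.377, 0.0]
ft_force: [-1.7, 1.3, 0.8]
grip_width: 0.292
grip_force: 25.0
time: 6.78
position: [0.4954, 0.3118, 0.3512]
tool_rot: [2.824, 1.376, 0.017]
ft_force: [0.5, -0.9, -2.7]
grip_width: 0.296
grip_force: 25.0
at [0.4954 0.3118 0.3512] F [ 0.5 -0.9 -2.7] y-angle -38.03 z [ 0.0098  0.0046 -0.9999]
[0.6  0.05 0.34] total [-0.1419  0.2436  0.011 ] rows 4 each [-0.0355  0.0609  0.0028]
[ 0.51 -0.27  0.34] total [-0.3075  0.1262 -0.0024] rows 5 each [-0.0615  0.0252 -0.0005]
[ 0.472 -0.365  0.2  ] total [-0.0996  0.0279  0.1392] rows 3 each [-0.0332  0.0093  0.0464]
```

```bash
python3 -m handwheel '[[0.02,-0.028,0.049,0.002,0,0,0],[0.02,-0.028,0.049,0.002,0,0,0],[0.02,-0.028,0.049,0.002,0,0,0],[0.02,-0.028,0.049,0.002,0,0,0],[0.02,-0.028,0.049,0.003,0,0,0],[0.02,-0.05,0.021,0,0,0,0],[0.02,-0.05,0.021,0,0,0,0],[0.02,-0.05,0.021,0,0,0,0],[0.02,-0.05,0.021,0,0,0,0],[0.02,-0.05,0.021,0,0,0,0],[0.02,-0.05,0.021,0,0,0,0],[0.02,0,0,0,0,0,0]]'
python3 - <<'E'
from h import *
plan([.472,-.367,.34],[.472,-.367,.14])
E
```

```text
time: 8.28
position: [0.5115, -0.2717, 0.3321]
tool_rot: [2.831, 1.361, -0.006]
ft_force: [-0.0, 1.5, -2.0]
grip_width: 0.299
grip_force: 25.0
at [ 0.5115 -0.2717  0.3321] F [-0.   1.5 -2. ] y-angle -38.64 z [-0.0035 -0.0019 -1.    ]
[ 0.472 -0.367  0.34 ] total [-0.0992  0.0286 -0.0075] rows 2 each [-0.0496  0.0143 -0.0038]
[ 0.472 -0.367  0.14 ] total [0.0007 0.0003 0.2   ] rows 4 each [0.0002 0.0001 0.05  ]
```

```bash
python3 -m handwheel '[[0.02,-0.05,0.014,0,0,0,0],[0.02,-0.05,0.014,0,0,0,0],[0.02,0,0,0.04,0,0,0],[0.02,0,0,0.05,0,0,0],[0.02,0,0,0.05,0,0,0],[0.02,0,0,0.045,0,0,0],[0.02,0,0,0,0,0,0],[0.02,0,0,0,0,0,0]]'
python3 - <<'E'
from h import *
plan([.472,-.367,.14])
for n in("top","scene"):
    im,d,c=grab(n);np.savez(n+"1.npz",im=im,d=d)
    x,y={"top":(400,170),"scene":(150,140)}[n]
    cv2.imwrite(f"pics/{n}1.png",cv2.resize(im[y:y+100,x:x+100],None,fx=4,fy=4,interpolation=cv2.INTER_CUBIC))
cv2.imwrite("pics/nest1.png",np.hstack([cv2.imread("pics/top1.png"),cv2.imread("pics/scene1.png")]))
E
```

```text
time: 9.28
position: [0.4766, -0.361, 0.1504]
tool_rot: [2.822, 1.377, 0.002]
ft_force: [0.4, 0.2, -0.9]
grip_width: 0.295
grip_force: 25.0
at [ 0.4766 -0.361   0.1504] F [ 0.4  0.2 -0.9] y-angle -37.98 z [ 0.0019 -0.0013 -1.    ]
[ 0.472 -0.367  0.14 ] total [-0.0076  0.      0.0104] rows 1 each [-0.0076  0.      0.0104]
```

View pics/nest1.png

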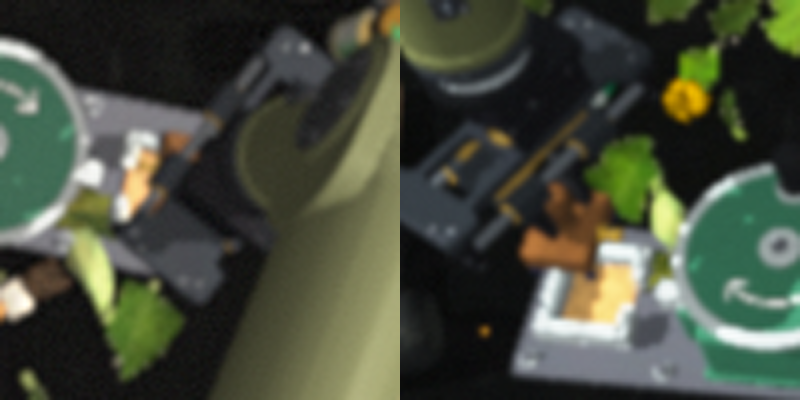

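The scene crop shows the block in the fingers above the nest, pin at about (201,198) in the full image and pointing at the ram. Next I check the in-hand offset numerically.

```bash
python3 - <<'E'
from meas import *
c=ctrl.camera_info("scene");im=np.load("scene1.npz")["im"];r=(172,178,45,36)
h=cv2.cvtColor(roi(im,*r),cv2.COLOR_BGR2HSV)
m=cv2.inRange(h,(20,120,80),(32,255,255))
for q in cv2.findContours(m,0,1)[0]:
    if cv2.contourArea(q)>40:
        b=back(q,*r[:2]);print("yellow",b.mean(0).round(1),b.min(0),b.max(0),pl(c,b,.124).mean(0).round(4))
m=cv2.inRange(h,(4,80,40),(18,255,255))
b=back(big(m),*r[:2])
hull=cv2.convexHull(b.astype(np.float32))[:,0];print("brown hull",np.round(cv2.approxPolyDP(hull[:,None],.7,True)[:,0],1).tolist())
o=np.array([.473,-.365]);a=np.radians(-102.0);X=np.array([np.cos(a),np.sin(a)]);Y=np.array([-X[1],X[0]])
for x,y in((-25,-31),(25,-31),(25,31),(-25,31)):
    print((x,y),[proj(c,[*(o+X*x/1e3+Y*y/1e3),.106+z])[0].round(1).tolist() for z in(.008,.028)])
print("pin",[proj(c,[*(o-X*k),.124])[0].round(1).tolist() for k in(.029,.036,.04)])
big_=roi(im,*r);cv2.imwrite("pics/z.png",cv2.resize(np.hstack([big_,cv2.cvtColor(m,8)]),None,fx=2,fy=2))
E
```

```text
yellow [202.1 209.6] [199.625 207.125] [205.625 213.375] [ 0.519  -0.3332]
yellow [201.7 197.8] [198.875 195.875] [204.875 199.875] [ 0.4781 -0.3376]
yellow [200.6 188.3] [198.375 187.125] [202.125 190.125] [ 0.4437 -0.3436]
yellow [180.2 183.2] [174.125 177.625] [185.625 188.875] [ 0.4198 -0.4066]
brown hull [[187.39999389648438, 185.10000610351562], [201.39999389648438, 189.39999389648438], [202.89999389648438, 195.39999389648438], [201.60000610351562, 206.10000610351562], [199.10000610351562, 213.39999389648438], [191.89999389648438, 213.39999389648438], [179.10000610351562, 204.10000610351562], [180.10000610351562, 197.89999389648438]]
(-25, -31) [[204.5, 191.1], [202.8, 187.4]]
(25, -31) [[188.5, 189.3], [186.5, 185.6]]
(25, 31) [[182.1, 206.8], [179.9, 203.2]]
(-25, 31) [[198.6, 208.6], [196.6, 205.1]]
pin [[202.0, 198.1], [204.3, 198.3], [205.6, 198.5]]
```

View pics/z.png

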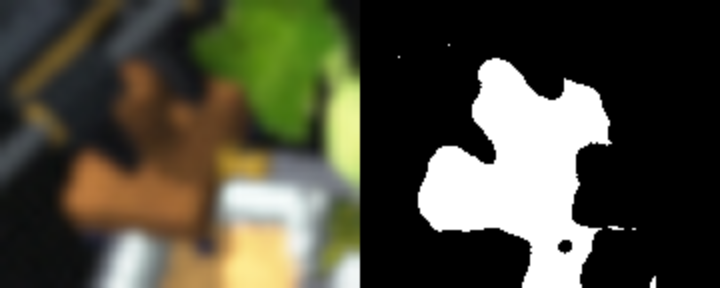

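```bash
python3 -m handwheel '[[0.02,0,0,0.01,0,0,-1.7],[0.02,-0.0115,0.0015,0.02,0,0,0],[0.02,0,0,0.02,0,0,0],[0.02,0,0,0,0,0,0],[0.02,0,0,0,0,0,0]]'
python3 - <<'E'
from h import *
plan([.4705,-.3706,.06])
for n in("top","scene"):
    im,d,c=grab(n);np.savez(n+"2.npz",im=im,d=d)
    x,y={"top":(415,185),"scene":(170,170)}[n]
    cv2.imwrite(f"pics/{n}2.png",cv2.resize(im[y:y+55,x:x+50],None,fx=8,fy=8,interpolation=cv2.INTER_CUBIC))
cv2.imwrite("pics/nest2.png",np.hstack([cv2.imread("pics/top2.png"),cv2.imread("pics/scene2.png")]))
E
```

```text
time: 10.0
position: [0.4703, -0.3707, 0.0984]
tool_rot: [-2.802, -1.419, -0.0]
ft_force: [0.4, -0.2, -1.4]
grip_width: 0.294
grip_force: 25.0
at [ 0.4703 -0.3707  0.0984] F [ 0.4 -0.2 -1.4] y-angle -36.29 z [ 0.e+00  4.e-04 -1.e+00]
[ 0.4705 -0.3706  0.06  ] total [0.0002 0.0001 0.0384] rows 1 each [0.0002 0.0001 0.0384]
```

View pics/nest2.png

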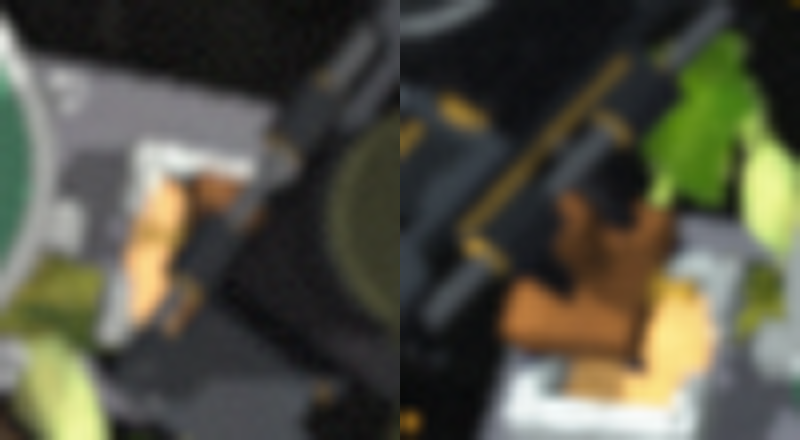

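```bash
python3 - <<'E'
from h import *
o=np.array([.4668,-.3747]);a=np.radians(-100.4);X=np.array([np.cos(a),np.sin(a)]);Y=np.array([-X[1],X[0]])
for n,(ox,oy,sx) in {"top":(415,185,0),"scene":(170,170,400)}.items():
    c=ctrl.camera_info(n)
    f=lambda x,y,z:((proj(c,[*(o+X*x/1e3+Y*y/1e3),z])[0]-[ox,oy]+.5)*8+[sx,0]).round().tolist()
    for x,y in((-25,-31),(25,-31),(25,31),(-25,31)): print(n,(x,y),f(x,y,.062),f(x,y,.082))
    print("pin",f(-40,0,.072),"fence inner lip30",[f(x,y,.030) for x,y in((-26.5,-32.5),(26.5,-32.5),(26.5,32.5),(-26.5,32.5))])
E
```

```text
top (-25, -31) [155.0, 318.0] [169.0, 317.0]
top (25, -31) [277.0, 343.0] [292.0, 343.0]
top (25, 31) [304.0, 192.0] [320.0, 190.0]
top (-25, 31) [183.0, 167.0] [198.0, 164.0]
pin [140.0, 234.0] fence inner lip30 [[129.0, 321.0], [255.0, 348.0], [284.0, 193.0], [158.0, 167.0]]
scene (-25, -31) [690.0, 233.0] [676.0, 205.0]
scene (25, -31) [565.0, 222.0] [550.0, 194.0]
scene (25, 31) [521.0, 358.0] [504.0, 331.0]
scene (-25, 31) [648.0, 369.0] [634.0, 343.0]
pin [701.0, 290.0] fence inner lip30 [[715.0, 272.0], [586.0, 261.0], [541.0, 401.0], [673.0, 413.0]]
```

```bash
python3 -m handwheel '[[0.02,0.001,0.001,0.01,0,0,0],[0.02,0,0,0.008,0,0,0],[0.02,0,0,0.005,0,0,0],[0.02,0,0,0,0,0,0]]'; python3 -m handwheel '[[0.02,0,0,0.003,0,0,0],[0.02,0,0,0.003,0,0,0],[0.02,0,0,0,0,0,0]]'
```

```text
time: 10.6
position: [0.471, -0.3705, 0.0748]
tool_rot: [-2.802, -1.418, 0.001]
ft_force: [-0.8, -0.4, -1.6]
grip_width: 0.296
grip_force: 25.0
time: 10.98
position: [0.4713, -0.3707, 0.0693]
tool_rot: [-2.803, -1.418, 0.0]
ft_force: [-0.1, -0.6, -2.1]
grip_width: 0.296
grip_force: 25.0
```

```bash
python3 -m handwheel '[[0.02,0,0,0.003,0,0,0],[0.02,0,0,0.003,0,0,0],[0.02,0,0,0,0,0,0]]'; python3 -m handwheel '[[0.02,0,0,0.003,0,0,0],[0.02,0,0,0.002,0,0,0],[0.02,0,0,0,0,0,0]]'
```

```text
time: 11.35
position: [0.4707, -0.3715, 0.0656]
tool_rot: [2.803, 1.418, -0.003]
ft_force: [-6.8, 2.9, 11.6]
grip_width: 0.295
grip_force: 25.0
time: 11.72
position: [0.4674, -0.3709, 0.062]
tool_rot: [-2.8, -1.415, 0.011]
ft_force: [-16.7, 7.8, 25.9]
grip_width: 0.292
grip_force: 25.0
```

```bash
python3 -m handwheel '[[0.02,0,0,-0.004,0,0,0],[0.02,-0.0015,-0.0038,0,0,0,0],[0.02,0,0,0,0,0,0]]'; python3 -m handwheel '[[0.02,0,0,0.002,0,0,0],[0.02,0,0,0.002,0,0,0],[0.02,0,0,0,0,0,0]]'
```

```text
time: 12.1
position: [0.4673, -0.3698, 0.0625]
tool_rot: [2.803, 1.418, -0.0]
ft_force: [-2.1, 0.1, 0.2]
grip_width: 0.295
grip_force: 25.0
time: 12.48
position: [0.4674, -0.3695, 0.0581]
tool_rot: [-2.802, -1.419, 0.0]
ft_force: [-1.5, 0.6, -0.1]
grip_width: 0.29
grip_force: 25.0
```

```bash
python3 -m handwheel '[[0.02,0,0,0.0015,0,0,0],[0.02,0,0,0.001,0,0,0],[0.02,0,0,0,0,0,0]]'
```

```text
time: 12.85
position: [0.4677, -0.3698, 0.0564]
tool_rot: [2.803, 1.419, 0.0]
ft_force: [-1.5, 1.8, 2.8]
grip_width: 0.29
grip_force: 25.0
```

```bash
python3 -m handwheel '[[0.02,0,0,0.0015,0,0,0],[0.02,0,0,0,0,0,0]]'; python3 -m handwheel '[[0.04,0,0,-0.001,0,0,0],[0.06,0,0,0,0,0,0],[0.07,0,0,0,0,0,0],[0.07,0,0,0,0,0,0],[0.07,0,0,0,0,0,0]]'
```

```text
time: 13.1
position: [0.4682, -0.37, 0.0561]
tool_rot: [2.802, 1.418, 0.001]
ft_force: [-3.1, 1.9, 9.1]
grip_width: 0.295
grip_force: 25.0
time: 13.72
position: [0.4674, -0.3698, 0.0554]
tool_rot: [2.803, 1.419, -0.0]
ft_force: [0.6, 0.1, -0.3]
grip_width: 0.758
grip_force: 0.0
```

```bash
python3 -m handwheel '[[0.07,0,0,-0.02,0,0,0],[0.07,0,0,-0.05,0,0,0],[0.07,0,0,-0.06,0,0,0],[0.07,0,0,-0.06,0,0,0],[0.07,0,0,-0.03,0,0,0],[0.07,-0.05,0,0,0,0,0],[0.07,-0.05,0,0,0,0,0],[0.07,0,0,0,0,0,0]]'
python3 - <<'E'
from meas import *
for n in("top","scene"):
    im,d,c=grab(n);np.savez(n+"3.npz",im=im,d=d)
    x,y={"top":(370,175),"scene":(170,165)}[n]
    cv2.imwrite(f"pics/{n}3.png",cv2.resize(im[y:y+80,x:x+100 if n=="top" else x+110],(400,300),interpolation=cv2.INTER_CUBIC))
cv2.imwrite("pics/nest3.png",np.hstack([cv2.imread("pics/top3.png"),cv2.imread("pics/scene3.png")]))
plan([.442,-.196,.25])
E
```

```text
time: 14.72
position: [0.4039, -0.455, 0.2769]
tool_rot: [2.807, 1.405, -0.004]
ft_force: [-0.1, 0.7, -0.0]
grip_width: 0.801
grip_force: 0.0
at [ 0.4082 -0.4504  0.2768] F [0.6 0.9 0.9] y-angle -36.37 z [ 1.4e-03 -5.0e-04 -1.0e+00]
[ 0.442 -0.196  0.25 ] total [ 0.2249 -0.1237  0.0267] rows 4 each [ 0.0562 -0.0309  0.0067]
```

View pics/nest3.png

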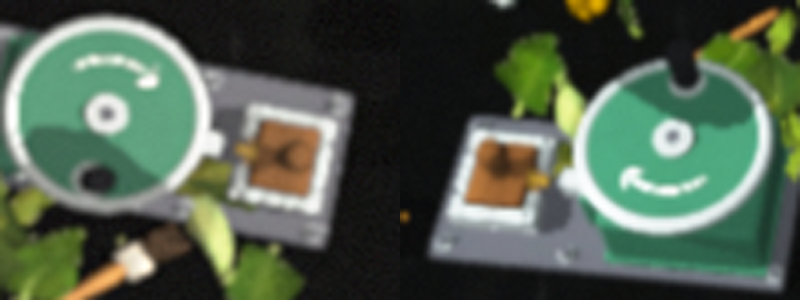

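The block sits squarely in the nest, with its pin facing the ram. The knob is at about (394,222) in the top view. Next I locate the knob.

```bash
python3 - <<'E'
from meas import *
for n,r in(("top",(385,212,18,18)),("scene",(238,170,22,22))):
    im=np.load(n+"3.npz")["im"];c=ctrl.camera_info(n)
    g=cv2.cvtColor(roi(im,*r),cv2.COLOR_BGR2HSV);m=((g[...,2]<62)).astype(np.uint8)*255
    cts=[q for q in cv2.findContours(m,0,1)[0] if cv2.contourArea(q)>200]
    for q in cts:
        b=back(q,*r[:2]);e=cv2.minEnclosingCircle(b.astype(np.float32))
        print(n,np.round(e[0],1),round(e[1],1),b.min(0),b.max(0),ray(c,e[0],.161).round(4),ray(c,e[0],.14).round(4))
c=ctrl.camera_info("top")
for k in(163,):
  for q in(.118,.161): print(proj(c,[.4968-.056*.956,-.2123+.056*.29,q]))
cs=ctrl.camera_info("scene");print(proj(cs,[.443,-.196,.161]),proj(cs,[.443,-.196,.118]))
E
```

```text
top [394.1 222.6] 4.1 [390.125 219.375] [398.125 225.625] [ 0.4408 -0.198   0.161 ] [ 0.4412 -0.2018  0.14  ]
scene [248.5 175.5] 12.4 [237.625 169.625] [259.375 187.875] [ 0.4354 -0.1949  0.161 ] [ 0.4199 -0.1985  0.14  ]
[[390.97046604 222.03126884]]
[[393.48290375 221.7778208 ]]
[[248.08468992 177.65896582]] [[250.38294352 185.92276113]]
```

```bash
python3 -m handwheel '[[0.05,0.056,-0.03,0,0,0,0],[0.05,0.056,-0.03,0,0,0,0],[0.05,0.056,-0.03,0,0,0,0],[0.05,0.055,-0.03,0.02,0,0,0],[0.05,0,0,0.03,0,0,0],[0.05,0,0,0,0,0,0]]'
python3 - <<'E'
from h import *
plan([.441,-.199,.2],[.441,-.199,.122])
E
```

```text
time: 15.58
position: [0.442, -0.2032, 0.2255]
tool_rot: [-2.798, -1.423, 0.004]
ft_force: [0.0, -1.0, 0.4]
grip_width: 0.58
grip_force: 0.0
at [ 0.442  -0.2032  0.2255] F [ 0.  -1.   0.4] y-angle -36.08 z [-2.9e-03  9.0e-04 -1.0e+00]
[ 0.441 -0.199  0.2  ] total [ 0.0028 -0.0032  0.0255] rows 1 each [ 0.0028 -0.0032  0.0255]
[ 0.441 -0.199  0.122] total [0.0001 0.0002 0.078 ] rows 2 each [0.     0.0001 0.039 ]
```

```bash
python3 -m handwheel '[[0.05,0.003,-0.003,0.025,0,0,0],[0.05,0,0,0.02,0,0,0],[0.05,0,0,0.02,0,0,0],[0.05,0,0,0.02,0,0,0],[0.05,0,0,0.018,0,0,0],[0.05,0,0,0,0,0,0]]'; python3 -m handwheel '[[0.015,0,0,0,0,0,0],[0.015,0,0,0,0,0,0],[0.015,0,0,0,0,0,0],[0.015,0,0,0,0,0,0],[0.015,0,0,0,0,0,0]]' 30
```

```text
time: 16.32
position: [0.4416, -0.2014, 0.1229]
tool_rot: [-2.802, -1.417, 0.001]
ft_force: [0.7, 0.7, 0.0]
grip_width: 0.574
grip_force: 0.0
time: 16.95
position: [0.4418, -0.2016, 0.1239]
tool_rot: [2.803, 1.418, -0.001]
ft_force: [-3.3, 0.2, 3.5]
grip_width: 0.267
grip_force: 29.9
```

```bash
python3 -m handwheel '[[0.015,0,0,0.002,0,0,0],[0.015,0,0,0.002,0,0,0],[0.015,0,0,0,0,0,0]]'; python3 -m handwheel '[[0.015,0,0,0.002,0,0,0],[0.015,0,0,0,0,0,0]]'
cat >> h.py <<'E'
C=np.array([.4968,-.2123]);RAD=.056
def arc(th,dl,n,ya=-36.3):
    y=np.radians(ya);X=np.array([-np.sin(y),np.cos(y)]);Y=np.array([np.cos(y),np.sin(y)])
    for i in range(n):
        d=RAD*np.array([np.cos(th-dl)-np.cos(th),np.sin(th-dl)-np.sin(th)])
        print(f"{th-dl:.2f}: {d@X:.4f},{d@Y:.4f}",end=" | " if i%4<3 else "\n");th-=dl
def wh():
    s=ctrl.get_state();p=np.array(s["position"]);q=p[:2]-C;F=np.array(s["ft_force"]);r=np.hypot(*q);e=q/r
    print("t",round(s["time"],2),"th",np.arctan2(q[1],q[0]).round(3),"r",r.round(4),"z",p[2].round(4),"Frad",(F[:2]@e).round(1),"Fcw",(F[:2]@[e[1],-e[0]]).round(1),"Fz",F[2].round(1))
E
python3 -c "
from h import *
wh();arc(2.95,.06,48)"
```

```text
time: 17.32
position: [0.4418, -0.2017, 0.1199]
tool_rot: [2.803, 1.418, -0.001]
ft_force: [-3.5, 0.6, 5.9]
grip_width: 0.268
grip_force: 29.8
time: 17.58
position: [0.4418, -0.2017, 0.1187]
tool_rot: [2.803, 1.418, -0.002]
ft_force: [-5.6, 1.9, 12.1]
grip_width: 0.263
grip_force: 29.8
t 17.57 th 2.951 r 0.056 z 0.1187 Frad 5.9 Fcw 0.8 Fz 12.1
2.89: 0.0031,-0.0013 | 2.83: 0.0032,-0.0012 | 2.77: 0.0032,-0.0010 | 2.71: 0.0033,-0.0008
2.65: 0.0033,-0.0006 | 2.59: 0.0033,-0.0004 | 2.53: 0.0034,-0.0002 | 2.47: 0.0034,0.0000
2.41: 0.0034,0.0002 | 2.35: 0.0033,0.0004 | 2.29: 0.0033,0.0006 | 2.23: 0.0033,0.0008
2.17: 0.0032,0.0010 | 2.11: 0.0031,0.0012 | 2.05: 0.0031,0.0014 | 1.99: 0.0030,0.0016
1.93: 0.0029,0.0018 | 1.87: 0.0028,0.0019 | 1.81: 0.0026,0.0021 | 1.75: 0.0025,0.0022
1.69: 0.0024,0.0024 | 1.63: 0.0022,0.0025 | 1.57: 0.0021,0.0026 | 1.51: 0.0019,0.0028
1.45: 0.0017,0.0029 | 1.39: 0.0016,0.0030 | 1.33: 0.0014,0.0031 | 1.27: 0.0012,0.0031
1.21: 0.0010,0.0032 | 1.15: 0.0008,0.0033 | 1.09: 0.0006,0.0033 | 1.03: 0.0004,0.0033
0.97: 0.0002,0.0034 | 0.91: 0.0000,0.0034 | 0.85: -0.0002,0.0034 | 0.79: -0.0004,0.0033
0.73: -0.0006,0.0033 | 0.67: -0.0008,0.0033 | 0.61: -0.0010,0.0032 | 0.55: -0.0012,0.0031
0.49: -0.0014,0.0031 | 0.43: -0.0015,0.0030 | 0.37: -0.0017,0.0029 | 0.31: -0.0019,0.0028
0.25: -0.0021,0.0027 | 0.19: -0.0022,0.0025 | 0.13: -0.0024,0.0024 | 0.07: -0.0025,0.0022
```

```bash
python3 -m handwheel '[[0.015,0.0031,-0.0013,0,0,0,0],[0.015,0.0032,-0.0012,0,0,0,0],[0.015,0.0032,-0.001,0,0,0,0]]'; python3 -c "from h import *
wh()"; python3 -m handwheel '[[0.015,0.0033,-0.0008,0,0,0,0],[0.015,0.0033,-0.0006,0,0,0,0],[0.015,0.0033,-0.0004,0,0,0,0]]' >/dev/null;  python3 -c "from h import *
wh()"
```

```text
time: 17.95
position: [0.444, -0.193, 0.1186]
tool_rot: [2.803, 1.417, -0.004]
ft_force: [-6.9, -0.5, 11.2]
grip_width: 0.266
grip_force: 29.8
t 17.95 th 2.79 r 0.0562 z 0.1186 Frad 6.3 Fcw -2.8 Fz 11.2
t 18.32 th 2.602 r 0.0565 z 0.1185 Frad 6.7 Fcw -2.4 Fz 12.4
```

```bash
python3 -m handwheel '[[0.015,0.0034,-0.0002,0.0007,0,0,0],[0.015,0.0034,0,0,0,0,0],[0.015,0.0034,0.0002,0,0,0,0]]'>/dev/null; python3 -c "from h import *
wh()"; python3 -m handwheel '[[0.015,0.0033,0.0004,0,0,0,0],[0.015,0.0033,0.0006,0,0,0,0]]' >/dev/null;  python3 -c "from h import *
wh()"
```

```text
t 18.7 th 2.421 r 0.0568 z 0.118 Frad 8.0 Fcw -3.9 Fz 13.1
t 18.95 th 2.292 r 0.0571 z 0.118 Frad 7.0 Fcw -3.5 Fz 14.7
```

```bash
python3 -m handwheel '[[0.015,0.0033,0.0008,0,0,0,0],[0.015,0.0032,0.001,0,0,0,0],[0.015,0.0031,0.0012,0,0,0,0]]' >/dev/null;  python3 -c "from h import *
wh()"
```

```text
t 19.32 th 2.1 r 0.0573 z 0.1181 Frad 7.2 Fcw -3.5 Fz 12.1
```

```bash
python3 -m handwheel '[[0.015,0.0036,0.0004,0,0,0,0],[0.015,0.003,0.0016,0,0,0,0],[0.015,0.0029,0.0018,0,0,0,0]]' >/dev/null;  python3 -c "from h import *
wh()"
```

```text
t 19.7 th 1.907 r 0.0577 z 0.1184 Frad 3.2 Fcw -2.1 Fz 12.1
```

```bash
python3 -m handwheel '[[0.015,0.0028,0.0019,0,0,0,0],[0.015,0.0026,0.0021,0,0,0,0],[0.015,0.0025,0.0022,0,0,0,0]]' >/dev/null;  python3 -c "from h import *
wh()"
```

```text
t 20.07 th 1.725 r 0.0579 z 0.1185 Frad 2.6 Fcw -2.7 Fz 11.6
```

```bash
python3 -m handwheel '[[0.015,0.0024,0.0024,0.0004,0,0,0],[0.015,0.0022,0.0025,0,0,0,0],[0.015,0.0021,0.0026,0,0,0,0]]' >/dev/null;  python3 -c "from h import *
wh()"
```

```text
t 20.45 th 1.547 r 0.0581 z 0.1183 Frad 2.2 Fcw -2.4 Fz 10.9
```

```bash
python3 -m handwheel '[[0.015,0.0019,0.0028,0,0,0,0],[0.015,0.0017,0.0029,0,0,0,0],[0.015,0.0016,0.003,0,0,0,0]]' >/dev/null;  python3 -c "from h import *
wh()"
```

```text
t 20.82 th 1.369 r 0.0581 z 0.1184 Frad 2.2 Fcw -2.3 Fz 11.1
```

```bash
python3 -m handwheel '[[0.015,0.0014,0.0031,0.0006,0,0,0],[0.015,0.0012,0.0031,0,0,0,0],[0.015,0.001,0.0032,0,0,0,0]]' >/dev/null;  python3 -c "from h import *
wh()"
```

```text
t 21.2 th 1.196 r 0.0582 z 0.118 Frad 1.0 Fcw -2.4 Fz 11.5
```

```bash
python3 -m handwheel '[[0.015,0.0008,0.0033,0,0,0,0],[0.015,0.0006,0.0033,0,0,0,0],[0.015,0.0004,0.0033,0,0,0,0]]' >/dev/null;  python3 -c "from h import *
wh()"
```

```text
t 21.57 th 1.015 r 0.058 z 0.1174 Frad -0.2 Fcw -1.0 Fz 6.7
```

```bash
python3 -m handwheel '[[0.015,0,0,0.0015,0,0,0],[0.015,0,0,0.001,0,0,0]]' >/dev/null;  python3 -c "from h import *
wh()"
```

```text
t 21.82 th 1.01 r 0.058 z 0.1151 Frad 0.5 Fcw -0.2 Fz 7.8
```

```bash
python3 -m handwheel '[[0.015,0,0,0.002,0,0,0],[0.015,0,0,0.002,0,0,0],[0.015,0,0,0.002,0,0,0],[0.015,0,0,0,0,0,0]]' >/dev/null;  python3 -c "from h import *
wh()"
```

```text
t 22.32 th 1.006 r 0.0581 z 0.1095 Frad -0.0 Fcw 0.7 Fz 10.4
```

```bash
python3 -m handwheel '[[0.015,0,0,0.001,0,0,0],[0.015,0,0,0.001,0,0,0],[0.015,0,0,0.001,0,0,0],[0.015,0,0,0,0,0,0]]' >/dev/null;  python3 -c "from h import *
wh();print();arc(1.01,.06,8)"
```

```text
t 22.82 th 0.996 r 0.0581 z 0.1072 Frad -1.4 Fcw -0.2 Fz 11.2

0.95: 0.0001,0.0034 | 0.89: -0.0001,0.0034 | 0.83: -0.0003,0.0033 | 0.77: -0.0005,0.0033
0.71: -0.0007,0.0033 | 0.65: -0.0009,0.0032 | 0.59: -0.0010,0.0032 | 0.53: -0.0012,0.0031
```

```bash
W='from h import *
wh()'
python3 -m handwheel '[[0.015,0.0001,0.0034,0.0003,0,0,0]]' >/dev/null;  python3 -c "$W"
python3 -m handwheel '[[0.015,-0.0001,0.0034,0,0,0,0]]' >/dev/null;  python3 -c "$W"
python3 -m handwheel '[[0.015,-0.0003,0.0033,0,0,0,0]]' >/dev/null;  python3 -c "$W"
python3 -m handwheel '[[0.015,-0.0005,0.0033,0,0,0,0]]' >/dev/null;  python3 -c "$W"
python3 -m handwheel '[[0.015,-0.0007,0.0033,0,0,0,0]]' >/dev/null;  python3 -c "$W"
```

```text
t 22.95 th 0.939 r 0.0581 z 0.1071 Frad -0.5 Fcw -0.1 Fz 13.5
t 23.07 th 0.876 r 0.0581 z 0.1071 Frad -1.4 Fcw -0.3 Fz 12.8
t 23.2 th 0.83 r 0.0579 z 0.1069 Frad -1.4 Fcw -4.0 Fz 13.5
t 23.32 th 0.792 r 0.0579 z 0.1068 Frad -1.3 Fcw -5.6 Fz 15.9
t 23.45 th 0.735 r 0.0579 z 0.1069 Frad -1.6 Fcw -3.6 Fz 14.5
```

```bash
sed -i 's/^C=np.array.*/C=np.array([.4965,-.2096]);RAD=.056/' h.py; python3 -c "
from h import *
wh();arc(.68,.12,52)"
```

```text
t 23.45 th 0.696 r 0.0563 z 0.1069 Frad -1.8 Fcw -3.6 Fz 14.5
0.56: -0.0021,0.0064 | 0.44: -0.0028,0.0061 | 0.32: -0.0036,0.0057 | 0.20: -0.0042,0.0052
0.08: -0.0048,0.0047 | -0.04: -0.0053,0.0041 | -0.16: -0.0058,0.0034 | -0.28: -0.0061,0.0027
-0.40: -0.0064,0.0019 | -0.52: -0.0066,0.0012 | -0.64: -0.0067,0.0004 | -0.76: -0.0067,-0.0004
-0.88: -0.0066,-0.0012 | -1.00: -0.0064,-0.0020 | -1.12: -0.0061,-0.0028 | -1.24: -0.0057,-0.0035
-1.36: -0.0053,-0.0042 | -1.48: -0.0047,-0.0048 | -1.60: -0.0041,-0.0053 | -1.72: -0.0035,-0.0057
-1.84: -0.0028,-0.0061 | -1.96: -0.0020,-0.0064 | -2.08: -0.0012,-0.0066 | -2.20: -0.0004,-0.0067
-2.32: 0.0004,-0.0067 | -2.44: 0.0012,-0.0066 | -2.56: 0.0020,-0.0064 | -2.68: 0.0027,-0.0061
-2.80: 0.0034,-0.0058 | -2.92: 0.0041,-0.0053 | -3.04: 0.0047,-0.0048 | -3.16: 0.0052,-0.0042
-3.28: 0.0057,-0.0035 | -3.40: 0.0061,-0.0028 | -3.52: 0.0064,-0.0021 | -3.64: 0.0066,-0.0013
-3.76: 0.0067,-0.0005 | -3.88: 0.0067,0.0003 | -4.00: 0.0066,0.0011 | -4.12: 0.0064,0.0019
-4.24: 0.0062,0.0026 | -4.36: 0.0058,0.0034 | -4.48: 0.0054,0.0040 | -4.60: 0.0048,0.0047
-4.72: 0.0043,0.0052 | -4.84: 0.0036,0.0057 | -4.96: 0.0029,0.0061 | -5.08: 0.0022,0.0064
-5.20: 0.0014,0.0066 | -5.32: 0.0006,0.0067 | -5.44: -0.0002,0.0067 | -5.56: -0.0010,0.0066
```

```bash
python3 -m handwheel '[[0.015,-0.0021,0.0064,0,0,0,0],[0.015,-0.0028,0.0061,0,0,0,0],[0.015,-0.0036,0.0057,0,0,0,0],[0.015,-0.0042,0.0052,0,0,0,0],[0.015,-0.0048,0.0047,0,0,0,0],[0.015,-0.0053,0.0041,0,0,0,0]]' >/dev/null;  python3 -c "from h import *
wh()"
```

```text
t 24.2 th 0.002 r 0.0569 z 0.1072 Frad -1.1 Fcw -4.7 Fz 14.0
```

```bash
python3 -m handwheel '[[0.015,-0.0058,0.0034,0,0,0,0],[0.015,-0.0061,0.0027,0,0,0,0],[0.015,-0.0064,0.0019,0,0,0,0],[0.015,-0.0066,0.0012,0,0,0,0],[0.015,-0.0067,0.0004,0,0,0,0],[0.015,-0.0067,-0.0004,0,0,0,0]]' >/dev/null;  python3 -c "from h import *
wh()"
```

```text
t 24.95 th -0.702 r 0.0571 z 0.1075 Frad 1.6 Fcw -5.9 Fz 11.6
```

```bash
python3 -m handwheel '[[0.015,-0.0066,-0.0012,0,0,0,0],[0.015,-0.0064,-0.002,0,0,0,0],[0.015,-0.0061,-0.0028,0,0,0,0],[0.015,-0.0057,-0.0035,0,0,0,0],[0.015,-0.0053,-0.0042,0,0,0,0],[0.015,-0.0047,-0.0048,0,0,0,0]]' >/dev/null;  python3 -c "from h import *
wh()"
```

```text
t 25.7 th -1.412 r 0.0569 z 0.1076 Frad 2.4 Fcw -6.3 Fz 8.8
```

```bash
python3 -m handwheel '[[0.015,-0.0041,-0.0053,0.0006,0,0,0],[0.015,-0.0035,-0.0057,0.0004,0,0,0],[0.015,-0.0028,-0.0061,0,0,0,0],[0.015,-0.002,-0.0064,0,0,0,0],[0.015,-0.0012,-0.0066,0,0,0,0],[0.015,-0.0004,-0.0067,0,0,0,0]]' >/dev/null;  python3 -c "from h import *
wh()"
```

```text
t 26.45 th -2.128 r 0.0566 z 0.1072 Frad 1.9 Fcw -4.9 Fz 12.2
```

```bash
python3 -m handwheel '[[0.015,0.0004,-0.0067,0,0,0,0],[0.015,0.0012,-0.0066,0,0,0,0],[0.015,0.002,-0.0064,0,0,0,0],[0.015,0.0027,-0.0061,0,0,0,0],[0.015,0.0034,-0.0058,0,0,0,0],[0.015,0.0041,-0.0053,0,0,0,0]]' >/dev/null;  python3 -c "from h import *
wh()"
```

```text
t 27.2 th -2.851 r 0.0558 z 0.1068 Frad 3.7 Fcw -3.9 Fz 16.1
```

```bash
python3 -m handwheel '[[0.015,0.0047,-0.0048,0,0,0,0],[0.015,0.0052,-0.0042,0,0,0,0],[0.015,0.0057,-0.0035,0,0,0,0],[0.015,0.0061,-0.0028,0,0,0,0],[0.015,0.0064,-0.0021,0,0,0,0],[0.015,0.0066,-0.0013,0,0,0,0]]' >/dev/null;  python3 -c "from h import *
wh()"
```

```text
t 27.95 th 2.682 r 0.0551 z 0.1066 Frad 4.8 Fcw -4.7 Fz 20.1
```

```bash
python3 -m handwheel '[[0.015,0.0067,-0.0005,0,0,0,0],[0.015,0.0067,0.0003,0,0,0,0],[0.015,0.0066,0.0011,0,0,0,0],[0.015,0.0064,0.0019,0,0,0,0],[0.015,0.0062,0.0026,0,0,0,0],[0.015,0.0058,0.0034,0,0,0,0]]' >/dev/null;  python3 -c "from h import *
wh()"
```

```text
t 28.7 th 1.917 r 0.0552 z 0.1066 Frad 2.0 Fcw -4.2 Fz 19.6
```

```bash
python3 -m handwheel '[[0.015,0.0054,0.004,0,0,0,0],[0.015,0.0048,0.0047,0,0,0,0],[0.015,0.0043,0.0052,0,0,0,0],[0.015,0.0036,0.0057,0,0,0,0],[0.015,0.0029,0.0061,0,0,0,0]]' >/dev/null;  python3 -c "from h import *
wh()"
```

```text
t 29.32 th 1.308 r 0.0558 z 0.1065 Frad -0.6 Fcw -4.7 Fz 18.7
```

```bash
python3 -m handwheel '[[0.015,0.0022,0.0064,0,0,0,0],[0.015,0.0014,0.0066,0,0,0,0],[0.015,0.0006,0.0067,0,0,0,0],[0.015,0,0,0,0,0,0]]' >/dev/null;  python3 -c "from h import *
wh()
for t,r in((.876,.0581),(.845,.058),(.83,.0579)):
    q=np.array([.4968,-.2123])+r*np.array([np.cos(t),np.sin(t)])-C;print(np.arctan2(q[1],q[0]))
arc(.94,.03,5)"
```

```text
t 29.82 th 0.935 r 0.0563 z 0.1066 Frad -1.2 Fcw -2.3 Fz 18.1
0.8411662799702018
0.8091221972648278
0.7935958048591029
0.91: -0.0000,0.0017 | 0.88: -0.0001,0.0017 | 0.85: -0.0001,0.0017 | 0.82: -0.0002,0.0017
0.79: -0.0002,0.0017 |
```

```bash
python3 -m handwheel '[[0.015,0,0.0017,0,0,0,0],[0.015,-0.0001,0.0017,0,0,0,0],[0.015,-0.0001,0.0017,0,0,0,0],[0.015,-0.0002,0.0017,0,0,0,0],[0.015,0,0,0,0,0,0]]' >/dev/null;  python3 -c "from h import *
wh()
print(ctrl.get_state()['tool_rot'])"
```

```text
t 30.45 th 0.831 r 0.0564 z 0.1066 Frad -1.2 Fcw -4.2 Fz 17.2
[2.79942415 1.41668938 0.00489779]
```

```bash
python3 -m handwheel '[[0.015,-0.0001,0.0012,0,0,0,0],[0.015,0,0,0,0,0,0]]' >/dev/null;  python3 -c "from h import *
wh()"
```

```text
t 30.7 th 0.813 r 0.0564 z 0.1066 Frad -1.8 Fcw -3.0 Fz 18.9
```

```bash
python3 -m handwheel '[[0.015,0.0001,-0.002,0,0,0,0],[0.015,0.0001,-0.002,0,0,0,0],[0.015,0,0,-0.004,0,0,0],[0.015,0,0,-0.004,0,0,0],[0.015,0,0,-0.004,0,0,0],[0.015,0,0,-0.004,0,0,0],[0.015,0,0,0,0,0,0]]' >/dev/null;  python3 -c "from h import *
wh()"
```

```text
t 31.57 th 0.887 r 0.0559 z 0.1207 Frad 0.1 Fcw -0.2 Fz 5.7
```

```bash
python3 -m handwheel '[[0.015,0,0,-0.002,0,0,0],[0.015,0,0,-0.001,0,0,0],[0.015,0,0,0,0,0,0]]' >/dev/null;  python3 -c "from h import *
wh()"
python3 -m handwheel '[[0.03,0,0,0,0,0,0],[0.05,0,0,0,0,0,0],[0.05,0,0,0,0,0,0],[0.05,0,0,0,0,0,0]]'
python3 -m handwheel '[[0.05,0,0,-0.03,0,0,0],[0.05,0,0,-0.06,0,0,0],[0.05,0,0,-0.06,0,0,0],[0.05,-0.05,-0.03,0,0,0,0],[0.05,-0.05,-0.03,0,0,0,0],[0.05,-0.05,-0.03,0,0,0,0],[0.05,-0.05,-0.03,0,0,0,0],[0.05,-0.05,0,0,0,0,0],[0.05,-0.05,0,0,0,0,0],[0.05,0,0,0,0,0,0]]'
python3 - <<'E'
from h import *
for n in("top","scene"):
    im,d,c=grab(n);np.savez(n+"4.npz",im=im,d=d)
    x,y={"top":(370,175),"scene":(170,165)}[n]
    cv2.imwrite(f"pics/{n}4.png",cv2.resize(im[y:y+80,x:x+100 if n=="top" else x+110],(400,300),interpolation=cv2.INTER_CUBIC))
cv2.imwrite("pics/nest4.png",np.hstack([cv2.imread("pics/top4.png"),cv2.imread("pics/scene4.png")]))
E
```

```text
t 31.95 th 0.894 r 0.0559 z 0.1232 Frad 0.1 Fcw -0.0 Fz 5.2
time: 32.45
position: [0.5298, -0.1656, 0.1217]
tool_rot: [-2.803, -1.418, 0.001]
ft_force: [-0.6, -0.3, -0.8]
grip_width: 0.548
grip_force: 0.0
time: 33.7
position: [0.2527, -0.3389, 0.2718]
tool_rot: [-2.808, -1.408, 0.001]
ft_force: [0.5, 0.6, -0.3]
grip_width: 0.576
grip_force: 0.0
```

View pics/nest4.png

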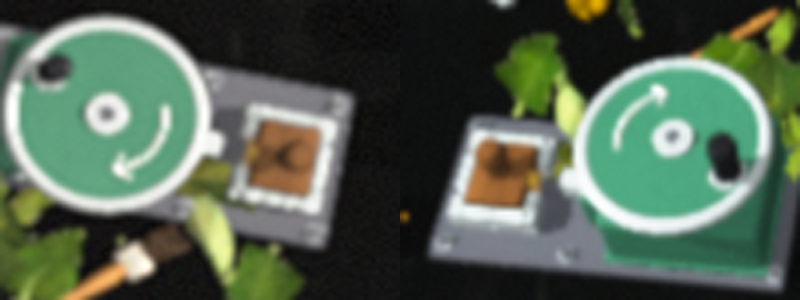

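The block is in the nest with its pin visibly shorter. The ram is back where it began, the wheel is up, and the gripper is clear.

```bash
python3 -c "
from bench import ctrl
print(ctrl.close_job())"
```

```text
the job is handed in; nothing more can be done
None
```

I handed the job in at about 34 s: the block is in the nest, its pin was pressed with one stroke of the press and looks home in the last pictures, the wheel is up, and nothing else was touched on purpose.

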